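Snap the long shoehorn into its spring-clip rack

TASK

Put the long shoehorn away in its clip rack: lay its round handle over the two pairs of spring fingers, with the middle of the handle about midway between the two pairs, and press it straight down until both pairs snap around it and it rests fully home. Either end may point either way. Let go of it, and leave the short shoehorn and the key bowl where they are.

Things in the scene. Friction and masses are not known exactly. Their poses are not given: they have to be found in the camera images.
- long_horn_mid (a point): Long beech shoehorn, about 110 g, lying on the shelf. Point: middle of its round handle, on the axis, 13 mm above the shelf. Handle 26 mm in diameter, reaching 100 mm either way along x; then a 16 mm chrome cap (-x) and a thin flat blade (+x) 105 mm long, 42 mm wide, level with the handle's underside. z is up at the start. It balances within 15 mm of this point: grip here, across x.
- rack_seat (a point): Fixed clip rack; point: where the handle's middle lies when home, 57 mm above the shelf. Handle lies along x. Two pairs of steel spring fingers, centred 55 mm either way along x, each 22 mm long, top 31 mm above the point; mouth 43 mm wide (y), neck 19 mm wide 11 mm above. Handle touches from 25 mm above, needs 15 to 20 N to snap. Between the pairs only a 10 mm thick base plate, 180 x 70 mm.
- short_horn_mid (a point): Short beech shoehorn, to be left where it lies; too short to span both pairs of fingers. Point: middle of its round handle, on the axis, 10 mm above the shelf. Handle 20 mm in diameter, 70 mm long along x, then a 16 mm chrome cap (-x) and a 105 mm blade, 42 mm wide (+x).
- key_bowl_rim (a point): A sky-blue ceramic key bowl, 110 mm in diameter and 42 mm high, to be left where it stands. This point is the centre of its mouth.
There are look-alikes about, which are no part of the job. Leave any red look-alike of the part that bears rack_seat alone.

How it is judged:
By the outcome, as a careful person would: the job done as asked, in the order asked, and still so for the second after the job is handed in, with the robot touching nothing.
It also fails if it takes over 35 s, if anything falls off the work surface, if the arm or the gripper's body presses on something with over 40 N, if the wrist force passes 120 N, or if a joint passes its speed limit or range.

ROBOT

A 6-joint arm with a two-finger parallel gripper is mounted at the origin on the work surface. World frame = base frame: x ahead of the robot, y to its left, z up, the work surface at z = 0. Lengths are in mm, angles in rad, forces in N, time in s.
With the tool pointing down it reaches from about 250 to 775 mm from the base axis. Payload 8.9 kg.
Tool frame: the origin (TCP) lies between the finger pads; the fingertips stand 22 mm ahead of it and the grasp point (between the pads) lies 3 mm ahead of it; z points along the fingers, y is the direction in which the jaws open and shut (so a half turn about z gives the same grasp; the last joint's range is limited). The gripper opens to 85 mm and grips with 20 to 120 N. Pads are 22 mm wide; open, the fingers measure 114 mm over their backs; the gripper's body (76 mm by 85 mm) begins 54 mm behind the grasp point. The pads swing forward as they close: fully open they stand 13 mm farther back than shut.
Start: joints at [-1.437, 0.291, -0.153, 1.127, 0, 1.431], TCP at [141.452, -505.584, 253.305] pointing down, gripper open.
Joint ranges: [-2.52, 2.52], [-0.91, 1.74], [-1.3, 1.37], [-1.96, 2.02], [-1.52, 1.47], [-3.14, 3.14]. Speed limits (rad/s): [2.22, 2.22, 2.79, 3.14, 3.14, 3.14].

INTERFACE

Orientations are given as a unit quaternion [x, y, z, w].
In Python, from workcell import sense, grab_frame, finish_job gives the robot as it stands. The module is installed in compiled form; this text tells all that it offers.
- The arm moves only by the tool send_rows, never from a script. Its argument "targets" is text: rows parted by semicolons, each of 6 numbers parted by spaces: the shift along the tool's x, y, z in m, then the turn, a rotation vector about the tool's x, y, z in degrees. A call has 1 to 8 rows; each row shifts and turns the commanded pose from where the row before left it, along the tool's axes as they then stand; what a row does not reach is not made up. A row lasts 1/12 s, in which the tool goes at most 41.7 mm and 7.16 degrees, less where a joint would pass 70% of its speed; a pose out of reach is approached as far as the arm can. A call is refused whole if a number of a shift passes 0.0417 or a number of a turn 7.16, either way. A call with a gripper value outside its range is refused whole. "gripper" is the opening, from 0 (shut) to 1 (fully open), set as the call begins (left out, the last holds). The fingers move at their own pace and stop on an object; the grip force is fixed at half the most. Time passes only in rows, so rows that do not move let the fingers close. It gives the time, the measured TCP pose, the force and the opening at its end, in the units of the state.
- sense(): the state, without advancing time (a new reading comes with each control period).
- grab_frame(name): name is "scene" or "top" or "wrist"; returns a dict with "color" (480x640x3 uint8, red, green, blue), "K" (3x3 intrinsics, pixels), "T" (4x4, takes a point from camera to world coordinates). Camera axes: x right, y down, z forward; pixel columns grow to the right and rows downward; lengths in mm; the calibration is good to about 2 mm. The wrist camera is an equidistant fisheye: a pixel r from the principal point sees the ray r / f radians off the axis. A picture is of the moment at which its call begins. There is no depth.
- finish_job(): hands the job in, once; it reports no verdict.
The state is a dict: "t": time; "q": joint angles; "joint_velocities": joint speeds; "joint_torque": joint torques, N m; "tool_pos": TCP position; "tool_rot": TCP orientation; "ft_force": force on the tool from outside, world axes, zero at the start; "moment": the same for the moment, N m; "finger_gap": finger opening in mm.
Only numpy, scipy, OpenCV 4.12 (cv2) and the standard library are available. Lean on these libraries where they do the work, as an engineer would, in place of code of your own. Each camera call takes 0.05 s, during which the arm holds its last target.

## Working session

There is one attempt and no reset: what is moved stays moved. The work goes in short steps, Python scripts to look and compute and a tool call to move; the robot and the scene stay as the last step left them, time stands still between calls to the robot, and variables do not carry over. Pictures are saved under pics/ and viewed, and the job is handed in when it is done.

Besides the shell and the picture viewer there is one more tool, called after "Call:" by a JSON object that holds its "fn" and its "kwargs", one argument or row to a line. send_rows: Moves the arm, as the interface text tells. Its arguments: {"type":"object","properties":{"targets":{"type":"string"},"gripper":{"type":"number"}},"required":["targets"]}

```bash
mkdir -p pics
python3 - <<'E'
from workcell import sense, grab_frame
import cv2,numpy as np
for n in ["scene","top","wrist"]:
    f=grab_frame(n); cv2.imwrite(f"pics/{n}0.png",f["color"][:,:,::-1]); np.savez(f"pics/{n}0.npz",**f)
    print(n,f["K"].round(1).tolist(),f["T"].round(3).tolist())
print(sense())
E
```

```text
scene [[560.1, 0.0, 323.5], [0.0, 560.1, 240.3], [0.0, 0.0, 1.0]] [[-0.415, 0.696, -0.586, 1263.547], [0.91, 0.307, -0.28, 259.348], [-0.015, -0.649, -0.761, 987.96], [0.0, 0.0, 0.0, 1.0]]
top [[500.2, 0.0, 313.4], [0.0, 500.2, 238.7], [0.0, 0.0, 1.0]] [[-0.013, -0.995, 0.094, 437.123], [-1.0, 0.011, -0.024, -78.356], [0.023, -0.095, -0.995, 1464.56], [0.0, 0.0, 0.0, 1.0]]
wrist [[371.6, 0.0, 328.7], [0.0, 371.6, 241.2], [0.0, 0.0, 1.0]] [[0.271, -0.914, -0.303, 220.53], [-0.963, -0.257, -0.084, -482.902], [-0.001, 0.315, -0.949, 372.447], [0.0, 0.0, 0.0, 1.0]]
{'t': 0.15, 'q': array([-1.43725931e+00,  2.91151052e-01, -1.53908950e-01,  1.12672479e+00,
       -8.86582184e-06,  1.43153775e+00]), 'joint_velocities': array([ 5.33625701e-04, -1.94807518e-03,  3.41531211e-03, -5.40522649e-05,
       -2.13546240e-04, -4.60348846e-04]), 'joint_torque': array([ 1.49775944e-03, -5.37368131e+01,  3.31521821e+01,  1.14554728e-02,
       -2.10719545e-04, -4.80240914e-06]), 'tool_pos': array([ 141.42957496, -505.2792408 ,  252.88056222]), 'tool_rot': array([ 9.90712112e-01,  1.35975243e-01, -3.01900201e-06, -4.94244113e-04]), 'ft_force': array([ 0.44825224,  0.02169675, -0.25596504]), 'moment': array([-0.01705728,  0.00747537, -0.00664496]), 'finger_gap': 85.1424885319624}
```

View pics/scene0.png

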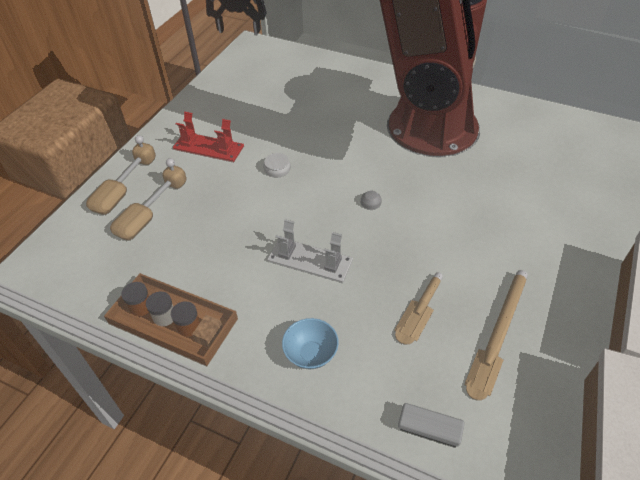

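View pics/top0.png

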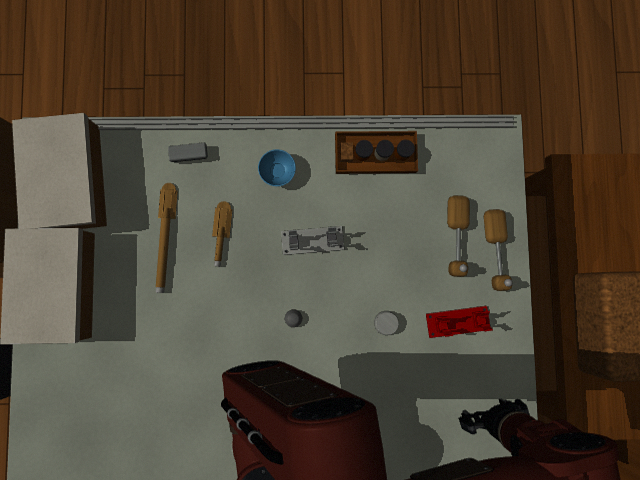

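View pics/wrist0.png

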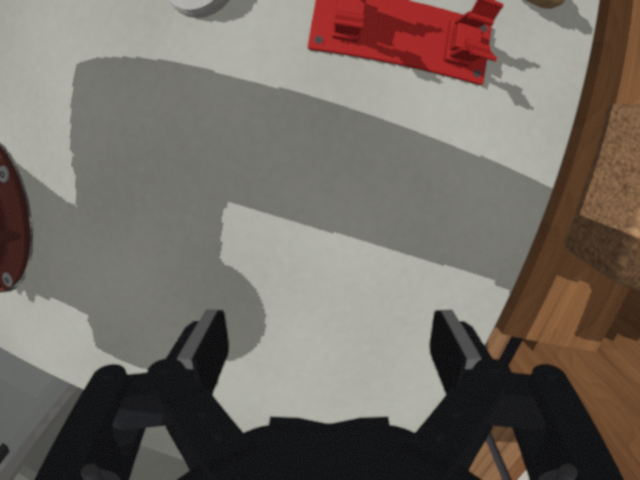

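```bash
cat > h.py <<'E'
import numpy as np,cv2
def load(n): return dict(np.load(f"pics/{n}.npz"))
def cast(f,px,z):
    px=np.atleast_2d(np.array(px,float)); K,T=f["K"],f["T"]
    d=np.c_[(px[:,0]-K[0,2])/K[0,0],(px[:,1]-K[1,2])/K[1,1],np.ones(len(px))]@T[:3,:3].T
    o=T[:3,3]; s=(z-o[2])/d[:,2]; return o+d*s[:,None]
def castw(f,px,z):
    px=np.atleast_2d(np.array(px,float)); K,T=f["K"],f["T"]
    u=(px-[K[0,2],K[1,2]])/K[0,0]; r=np.hypot(*u.T)
    d=np.c_[u*(np.sin(r)/np.maximum(r,1e-9))[:,None],np.cos(r)]@T[:3,:3].T
    o=T[:3,3]; s=(z-o[2])/d[:,2]; return o+d*s[:,None]
E
python3 - <<'E'
from h import *
f=load("top0");c=f["color"]
for name,(x0,y0,x1,y1) in dict(all=(140,170,250,310)).items():
    hsv=cv2.cvtColor(c,cv2.COLOR_RGB2HSV); m=((hsv[...,1]>90)&(hsv[...,0]<25)).astype(np.uint8)
    mm=np.zeros_like(m); mm[y0:y1,x0:x1]=m[y0:y1,x0:x1]
    n,l,s,ce=cv2.connectedComponentsWithStats(mm)
    for i in range(1,n):
        if s[i,4]<100: continue
        print(s[i],ce[i])
        for r in range(s[i,1],s[i,1]+s[i,3],6):
            xs=np.where(l[r]==i)[0]; 
            p=cast(f,[[(xs.min()+xs.max())/2,r]],13)[0]; print(r,xs.min(),xs.max(),p.round(0)[:2])
def big(n,x0,y0,x1,y1,k,out):
    c=load(n)["color"][y0:y1,x0:x1]; cv2.imwrite("pics/"+out,cv2.resize(c,None,fx=k,fy=k,interpolation=cv2.INTER_CUBIC)[:,:,::-1])
big("top0",130,170,270,310,4,"c1.png"); big("top0",270,215,370,265,8,"c2.png"); big("scene0",250,210,370,290,6,"c3.png");big("scene0",380,250,540,410,3.7,"c4.png")
E
```

```text
[ 156  183   22  104 1223] [164.90188062 228.03025348]
183 166 171 [743. 309.]
189 161 175 [725. 310.]
195 160 176 [708. 310.]
201 159 176 [690. 311.]
207 159 175 [672. 312.]
213 158 175 [655. 313.]
219 161 169 [637. 317.]
225 161 169 [619. 317.]
231 160 168 [602. 320.]
237 160 168 [584. 320.]
243 159 167 [567. 322.]
249 159 167 [550. 322.]
255 158 166 [532. 325.]
261 158 166 [515. 324.]
267 157 166 [498. 325.]
273 157 165 [480. 327.]
279 156 165 [463. 328.]
285 156 164 [446. 329.]
[212 201  20  60 747] [221.37617135 226.18741633]
201 223 225 [688. 147.]
207 217 230 [671. 148.]
213 215 231 [653. 150.]
219 214 231 [635. 151.]
225 213 230 [618. 154.]
231 213 229 [600. 155.]
237 217 229 [583. 149.]
243 216 222 [565. 161.]
249 216 222 [548. 161.]
255 215 221 [530. 164.]
```

```bash
cd pics; ls
```

```text
c1.png
c2.png
c3.png
c4.png
scene0.npz
scene0.png
top0.npz
top0.png
wrist0.npz
wrist0.png
```

View pics/c1.png

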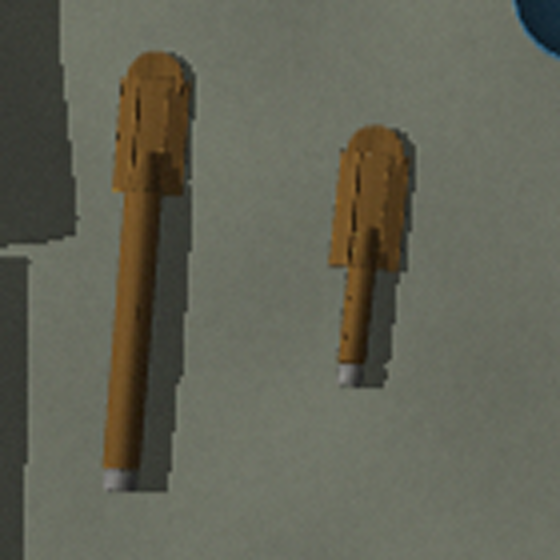

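View pics/c2.png

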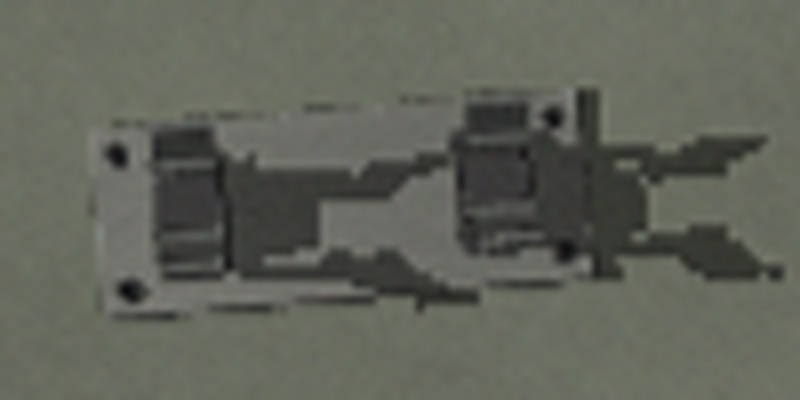

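View pics/c3.png

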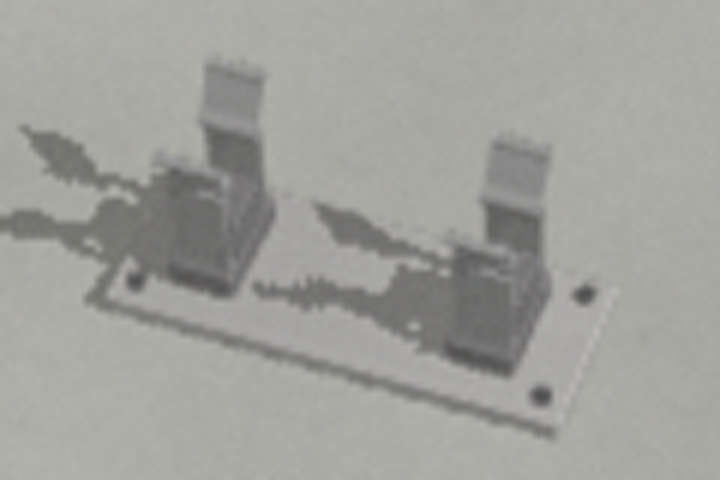

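View pics/c4.png

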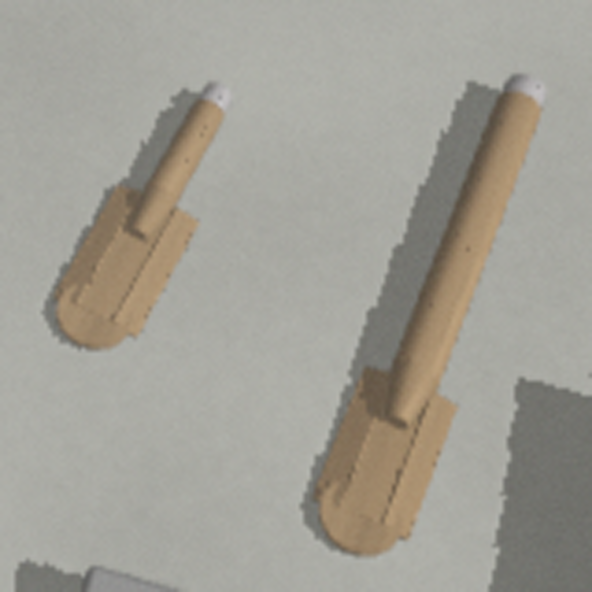

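Run:
```python
from h import *
f=load("top0")
C=cast(f,[[281.5,231],[283.1,254.4],[341.9,226.5],[343.75,249.4]],10); print(C.round(1)); print(C.mean(0), np.linalg.norm(C[0]-C[2]),np.linalg.norm(C[0]-C[1]))
d=C[2]+C[3]-C[0]-C[1]; print("yaw",np.degrees(np.arctan2(d[1],d[0])))
g=load("scene0") # base corners c3: 6x +250,+210
S=cast(g,np.array([[88,298],[555,435],[618,290]])/6+[250,210],[10]); print(S.round(1),((S[0]+S[2])/2).round(1))
# finger tops, scene (z=88) and top
tops=np.array([[235,66],[190,160],[520,140],[478,240]])/6+[250,210]; print(cast(g,tops,88).round(1), cast(g,tops,88).mean(0))
# horn
for z,p in ((13,[[120/4+130,468/4+170]]),(13,[[160.5,291.5]]),(13,[[165.6,217]])): print(cast(f,p,z).round(1))
p=np.array([[523,85],[521,97],[401,420]])/3.7+[380,250]; print("scene horn cap,junction,end",cast(g,p,13).round(1))
```

```text
[[ 598.6  -20.3   10. ]
 [ 530.1  -24.5   10. ]
 [ 609.9 -197.3   10. ]
 [ 542.6 -201.5   10. ]]
[ 570.27649388 -110.90943898   10.        ] 177.34692830240894 68.65011506316428
yaw -86.14626459329024
[[ 615.4 -197.    10. ]
 [ 602.8  -13.2   10. ]
 [ 532.2  -18.2   10. ]] [ 573.8 -107.6   10. ]
[[ 550.6 -163.1   88. ]
 [ 597.4 -157.3   88. ]
 [ 541.6  -54.1   88. ]
 [ 589.6  -48.9   88. ]] [ 569.78992016 -105.84506197   88.        ]
[[440.4 328.9  13. ]]
[[427.5 327.3  13. ]]
[[642.9 315.8  13. ]]
scene horn cap,junction,end [[424.5 331.4  13. ]
 [433.8 332.2  13. ]
 [667.8 319.   13. ]]
```

```bash
cat > plan.py <<'E'
import numpy as np,sys
from scipy.spatial.transform import Rotation as R
from workcell import sense
# usage: plan.py x y z yaw N
def plan(x,y,z,yaw,N,turn=None):
    s=sense(); p=np.array(s["tool_pos"]); r=R.from_quat(s["tool_rot"])
    goal=np.array([x,y,z]); c,sn=np.cos(np.radians(yaw)),np.sin(np.radians(yaw))
    rg=R.from_matrix(np.array([[c,sn,0],[sn,-c,0],[0,0,-1]]))
    rv=(r.inv()*rg).as_rotvec(degrees=True)
    if turn is not None and np.sign(rv[2])!=turn: rv=rv*(1-360/np.linalg.norm(rv))
    d=(goal-p)/N; rows=[]
    for i in range(N):
        ri=r*R.from_rotvec(rv*i/N,degrees=True)
        rows.append(" ".join("%.4g"%v for v in np.r_[(ri.inv().apply(d)/1000).round(4),(rv/N).round(2)]))
    print("from",p.round(1),"rotvec",rv.round(1))
    for i in range(0,N,8): print("; ".join(rows[i:i+8]))
a=[float(v) for v in sys.argv[1:]]
plan(*a[:4],int(a[4]),a[5] if len(a)>5 else None)
E
python3 plan.py 541 322.5 200 176.4 24
```

```text
from [ 141.4 -505.3  252.9] rotvec [-0.000e+00 -1.000e-01 -1.608e+02]
0.0253 -0.0287 0.0022 -0 -0 -6.7; 0.0285 -0.0256 0.0022 -0 -0 -6.7; 0.0313 -0.0221 0.0022 -0 -0 -6.7; 0.0337 -0.0183 0.0022 -0 -0 -6.7; 0.0356 -0.0142 0.0022 -0 -0 -6.7; 0.037 -0.01 0.0022 -0 -0 -6.7; 0.0379 -0.0056 0.0022 -0 -0 -6.7; 0.0383 -0.0011 0.0022 -0 -0 -6.7
0.0382 0.0033 0.0022 -0 -0 -6.7; 0.0375 0.0078 0.0022 -0 -0 -6.7; 0.0363 0.0121 0.0022 -0 -0 -6.7; 0.0347 0.0162 0.0022 -0 -0 -6.7; 0.0326 0.0202 0.0022 -0 -0 -6.7; 0.03 0.0238 0.0022 -0 -0 -6.7; 0.027 0.0272 0.0022 -0 -0 -6.7; 0.0236 0.0301 0.0022 -0 -0 -6.7
0.02 0.0327 0.0022 -0 -0 -6.7; 0.016 0.0348 0.0022 -0 -0 -6.7; 0.0119 0.0364 0.0022 -0 -0 -6.7; 0.0075 0.0376 0.0022 -0 -0 -6.7; 0.0031 0.0382 0.0022 -0 -0 -6.7; -0.0014 0.0383 0.0022 -0 -0 -6.7; -0.0058 0.0379 0.0022 -0 -0 -6.7; -0.0102 0.0369 0.0022 -0 -0 -6.7
```

Call:
{"fn": "send_rows", "kwargs": {
  "targets": "0.025 -0.029 0.002 0 0 -6.7; 0.0285 -0.0255 0.002 0 0 -6.7; 0.031 -0.022 0.002 0 0 -6.7; 0.034 -0.018 0.002 0 0 -6.7; 0.0355 -0.014 0.002 0 0 -6.7; 0.037 -0.01 0.002 0 0 -6.7; 0.038 -0.0055 0.002 0 0 -6.7; 0.038 -0.001 0.002 0 0 -6.7",
  "gripper": 1
}}

```text
t: 0.82
tool_pos: [274.9, -228.4, 237.2]
tool_rot: [0.822, 0.57, 0.0, 0.0]
ft_force: [1.4, -0.7, 0.2]
finger_gap: 85.6
```

Call:
{"fn": "send_rows", "kwargs": {
  "targets": "0.038 0.0035 0.002 0 0 -6.7; 0.0375 0.008 0.002 0 0 -6.7; 0.036 0.012 0.002 0 0 -6.7; 0.0345 0.016 0.002 0 0 -6.7; 0.0325 0.02 0.002 0 0 -6.7; 0.03 0.024 0.002 0 0 -6.7; 0.027 0.027 0.002 0 0 -6.7; 0.0235 0.03 0.002 0 0 -6.7"
}}

```text
t: 1.48
tool_pos: [407.9, 46.8, 221.2]
tool_rot: [0.476, 0.88, 0.0, 0.0]
ft_force: [1.0, -2.3, 0.2]
finger_gap: 85.5
```

```bash
python3 plan.py 541 322.5 180 176.4 8; python3 -c "
from workcell import sense;s=sense();print(s['t'],s['q'],s['tool_pos'])"
```

```text
from [407.9  46.8 221.2] rotvec [  0.    0.  -53.2]
0.0197 0.0328 0.0052 0 0 -6.65; 0.0158 0.0348 0.0052 0 0 -6.65; 0.0117 0.0364 0.0052 0 0 -6.65; 0.0074 0.0376 0.0052 0 0 -6.65; 0.003 0.0382 0.0052 0 0 -6.65; -0.0015 0.0382 0.0052 0 0 -6.65; -0.0059 0.0378 0.0052 0 0 -6.65; -0.0102 0.0369 0.0052 0 0 -6.65
1.4833 [-6.42010217e-02  9.70042482e-02 -4.87039751e-01  9.86461491e-01
 -1.14559608e-04  9.27478807e-01] [407.94023918  46.7896057  221.24734258]
```

Call:
{"fn": "send_rows", "kwargs": {
  "targets": "0.0197 0.0328 0.0052 0 0 -6.65; 0.0158 0.0348 0.0052 0 0 -6.65; 0.0117 0.0364 0.0052 0 0 -6.65; 0.0074 0.0376 0.0052 0 0 -6.65; 0.003 0.0382 0.0052 0 0 -6.65; -0.0015 0.0382 0.0052 0 0 -6.65; -0.006 0.0378 0.0052 0 0 -6.65; -0.0102 0.037 0.0052 0 0 -6.65"
}}

```text
t: 2.15
tool_pos: [542.7, 321.5, 179.0]
tool_rot: [0.032, 0.999, -0.0, -0.0]
ft_force: [1.0, -0.8, 0.7]
finger_gap: 85.3
```

Call:
{"fn": "send_rows", "kwargs": {
  "targets": "0 0 0 0 0 0; 0 0 0 0 0 0"
}}

```text
t: 2.32
tool_pos: [542.2, 321.0, 178.0]
tool_rot: [0.034, 0.999, -0.0, -0.001]
ft_force: [0.0, -0.6, -0.2]
finger_gap: 85.5
```

Run:
```python
from workcell import sense, grab_frame
import cv2,numpy as np
f=grab_frame("wrist"); cv2.imwrite("pics/w1.png",f["color"][:,:,::-1]); np.savez("pics/w1.npz",**f)
s=sense();print(s['t'],s['q'],s['tool_pos'],s['ft_force'])
```

```text
2.3667 [ 4.17242958e-01  5.35819585e-01  2.53097401e-02  1.06215685e+00
 -1.98489499e-04  4.86259408e-01] [541.92253587 319.89329554 178.68727346] [-0.26236539  0.10489717  0.44056811]
```

View pics/w1.png

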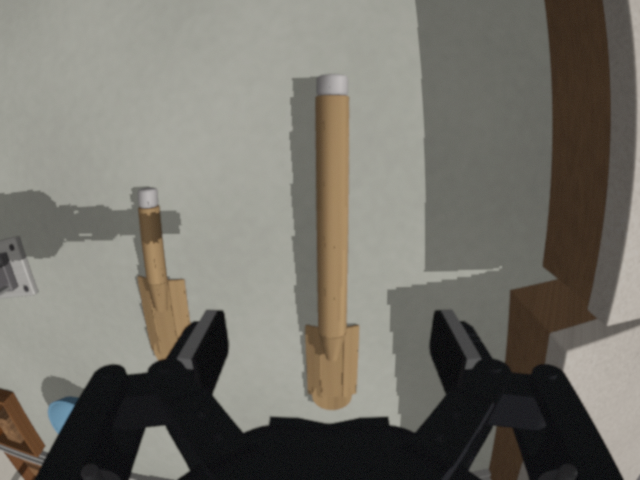

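Run:
```python
from h import *
f=load("w1")
P=castw(f,[[332,76],[332.5,95],[332.5,337],[332,200],[331,300]],13); print(P.round(1))
d=P[2]-P[1]; print(np.linalg.norm(d),np.degrees(np.arctan2(d[1],d[0])),(P[1]+P[2])/2)
print(castw(f,[[552,100],[545,265],[512,292],[505,400]],0).round(0))
hsv=cv2.cvtColor(f["color"],cv2.COLOR_RGB2HSV)
for r in (110,150,200,250,300):
    xs=[x for x in range(290,380) if hsv[r,x,1]>70]; e=castw(f,[[xs[0]-.5,r],[xs[-1]+.5,r]],13); print(r,xs[0],xs[-1],e.mean(0).round(1),e[0,1]-e[1,1])
```

```text
[[427.1 331.8  13. ]
 [441.8 331.2  13. ]
 [648.4 318.2  13. ]
 [523.  325.6  13. ]
 [610.2 319.2  13. ]]
207.03130999576265 -3.6035468937695807 [545.10615132 324.68950877  13.        ]
[[442. 527.   0.]
 [600. 531.   0.]
 [625. 496.   0.]
 [772. 515.   0.]]
110 316 348 [453.2 330.1  13. ] -24.74626191703419
150 316 348 [483.9 328.1  13. ] -25.078784716725465
200 317 347 [523.  325.6  13. ] -24.217691079480517
250 317 347 [564.5 323.   13. ] -25.2216525143848
300 318 346 [610.3 320.1  13. ] -24.930118276740075
```

```bash
python3 plan.py 542 324.3 27 176.4 8
```

```text
from [541.9 319.9 178.7] rotvec [-0.1 -0.1 -0.4]
-0 0.0006 0.019 -0.01 -0.01 -0.04; 0 0.0006 0.019 -0.01 -0.01 -0.04; 0 0.0006 0.019 -0.01 -0.01 -0.04; 0 0.0006 0.019 -0.01 -0.01 -0.04; 0 0.0006 0.019 -0.01 -0.01 -0.04; 0 0.0006 0.019 -0.01 -0.01 -0.04; 0 0.0006 0.019 -0.01 -0.01 -0.04; 0 0.0006 0.019 -0.01 -0.01 -0.04
```

Call:
{"fn": "send_rows", "kwargs": {
  "targets": "0 0.001 0.02 0 0 -0.3; 0 0.001 0.025 0 0 0; 0 0.001 0.025 0 0 0; 0 0.0005 0.025 0 0 0; 0 0 0.02 0 0 0; 0 0 0.017 0 0 0; 0 0 0.01 0 0 0; 0 0 0 0 0 0"
}}

```text
t: 3.03
tool_pos: [541.3, 321.5, 36.2]
tool_rot: [0.033, 0.999, -0.001, -0.001]
ft_force: [-0.3, -0.4, -0.8]
finger_gap: 85.3
```

Call:
{"fn": "send_rows", "kwargs": {
  "targets": "0 0 0 0 0 0; 0 0 0 0 0 0"
}}

```text
t: 3.2
tool_pos: [543.5, 323.1, 39.1]
tool_rot: [0.032, 0.999, 0.0, 0.001]
ft_force: [0.2, 1.1, 0.9]
finger_gap: 85.5
```

Call:
{"fn": "send_rows", "kwargs": {
  "targets": "0 0.001 0.006 0 0 0; 0 0 0.006 0 0 0; 0 0 0 0 0 0; 0 0 0 0 0 0"
}}

```text
t: 3.53
tool_pos: [542.4, 324.0, 25.4]
tool_rot: [0.032, 0.999, -0.0, -0.0]
ft_force: [0.2, -1.0, -0.3]
finger_gap: 85.5
```

Call:
{"fn": "send_rows", "kwargs": {
  "targets": "0 0 0 0 0 0; 0 0 0 0 0 0; 0 0 0 0 0 0; 0 0 0 0 0 0; 0 0 0 0 0 0; 0 0 0 0 0 0; 0 0 0 0 0 0; 0 0 0 0 0 0",
  "gripper": 0.1
}}

```text
t: 4.2
tool_pos: [543.0, 324.2, 26.1]
tool_rot: [0.032, 0.999, 0.0, 0.0]
ft_force: [-1.3, -0.1, 6.1]
finger_gap: 23.8
```

Run:
```python
from workcell import sense, grab_frame
import cv2,numpy as np
f=grab_frame("wrist"); cv2.imwrite("pics/w2.png",f["color"][:,:,::-1]); np.savez("pics/w2.npz",**f)
s=sense();print(s['t'],s['tool_pos'],s['ft_force'],s['finger_gap'])
```

```text
4.25 [542.93072236 324.21417648  26.07988099] [-1.19121691 -0.44243071  5.17379006] 23.90109952518623
```

View pics/w2.png

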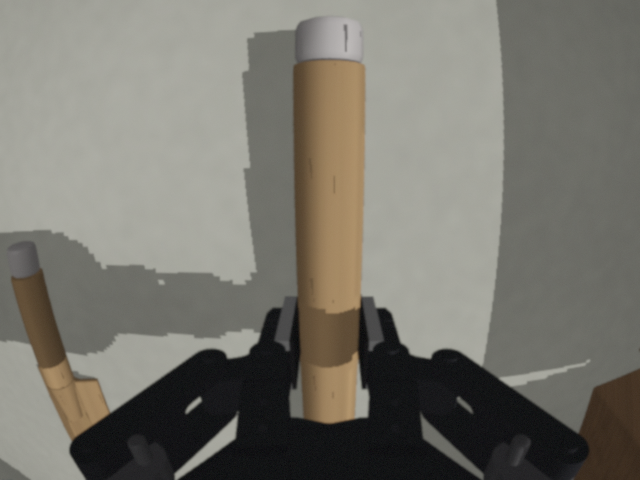

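Call:
{"fn": "send_rows", "kwargs": {
  "targets": "0 0 -0.005 0 0 0; 0 0 -0.01 0 0 0; 0 0 -0.015 0 0 0; 0 0 -0.01 0 0 0; 0 0 0 0 0 0; 0 0 0 0 0 0"
}}

```text
t: 4.75
tool_pos: [543.3, 324.4, 66.5]
tool_rot: [0.032, 0.999, 0.0, 0.001]
ft_force: [0.4, 0.3, -2.1]
finger_gap: 24.2
```

Run:
```python
from workcell import sense, grab_frame
import cv2,numpy as np
for n in("wrist","scene"):
    f=grab_frame(n); cv2.imwrite(f"pics/{n}3.png",f["color"][:,:,::-1]); np.savez(f"pics/{n}3.npz",**f)
c=f["color"][200:420,330:590]; cv2.imwrite("pics/s3c.png",cv2.resize(c,None,fx=3,fy=2.7)[:,:,::-1])
s=sense();print(s['t'],s['tool_pos'],s['ft_force'],s['moment'],s['finger_gap'])
```

```text
4.85 [542.41601483 323.93942781  65.24684691] [-1.05352111  0.27682475 -1.12520964] [ 0.03373887 -0.00492453 -0.04243758] 23.849846725341305
```

View pics/wrist3.png

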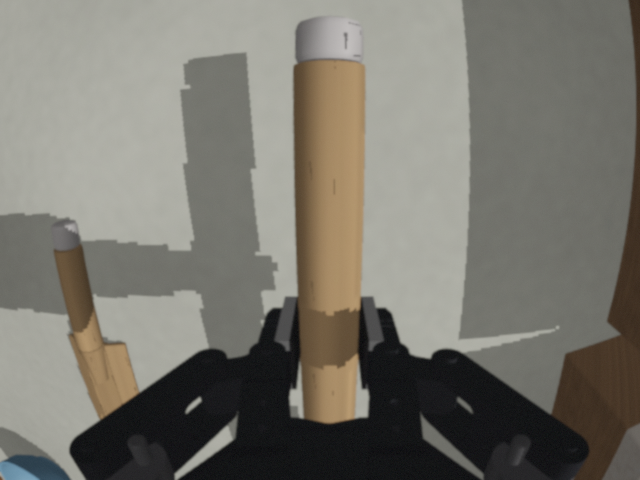

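View pics/s3c.png

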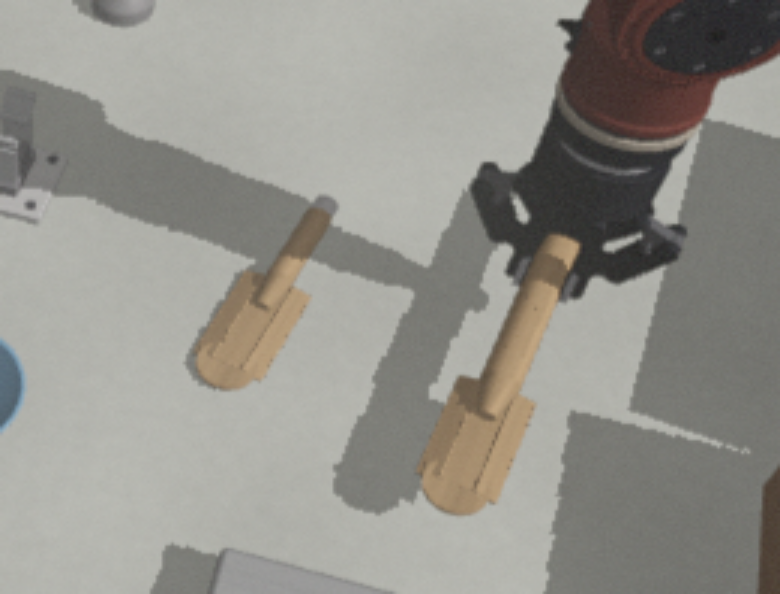

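```bash
python3 - <<'E'
from h import *
f=load("wrist3"); P=castw(f,[[330,17],[330,61]],52.7); print(P.round(1), P[:,0]+[116,100])
E
python3 plan.py 543 324.3 170 176.4 4; sed -i 's/    s=sense(); p=/    s=sense(); s=dict(s); \n    if len(sys.argv)>7: s["tool_pos"]=[float(v) for v in sys.argv[7:10]]\n    p=/' plan.py; python3 plan.py 570.5 -109 170 93.9 16 1 543 324.3 170
```

```text
[[424.5 333.   52.7]
 [441.  332.   52.7]] [540.50721632 541.04958304]
from [542.4 323.9  65.2] rotvec [-0.  -0.  -0.1]
-0.0001 0.0001 -0.0262 -0.01 -0.01 -0.02; -0.0001 0.0001 -0.0262 -0.01 -0.01 -0.02; -0.0001 0.0001 -0.0262 -0.01 -0.01 -0.02; -0.0001 0.0001 -0.0262 -0.01 -0.01 -0.02
from [543.  324.3 170. ] rotvec [-0.  -0.  82.4]
-0.0034 -0.0269 0 -0 -0 5.15; -0.0059 -0.0265 0 -0 -0 5.15; -0.0082 -0.0259 0 -0 -0 5.15; -0.0105 -0.025 0 -0 -0 5.15; -0.0127 -0.024 0 -0 -0 5.15; -0.0148 -0.0227 0 -0 -0 5.15; -0.0168 -0.0213 0 -0 -0 5.15; -0.0186 -0.0197 0 -0 -0 5.15
-0.0203 -0.018 0 -0 -0 5.15; -0.0219 -0.0161 -0 -0 -0 5.15; -0.0232 -0.014 -0 -0 -0 5.15; -0.0244 -0.0119 -0 -0 -0 5.15; -0.0254 -0.0097 -0 -0 -0 5.15; -0.0261 -0.0074 -0 -0 -0 5.15; -0.0267 -0.005 -0 -0 -0 5.15; -0.027 -0.0026 -0 -0 -0 5.15
```

Call:
{"fn": "send_rows", "kwargs": {
  "targets": "0 0 -0.02 0 0 0; 0 0 -0.028 0 0 0; 0 0 -0.028 0 0 0; 0 0 -0.02 0 0 0; 0 0 -0.009 0 0 0"
}}

```text
t: 5.27
tool_pos: [543.7, 324.5, 173.0]
tool_rot: [0.032, 0.999, 0.001, 0.001]
ft_force: [0.6, 0.5, -1.5]
finger_gap: 24.1
```

Call:
{"fn": "send_rows", "kwargs": {
  "targets": "-0.0034 -0.027 0 0 0 5.15; -0.006 -0.0265 0 0 0 5.15; -0.008 -0.026 0 0 0 5.15; -0.0105 -0.025 0 0 0 5.15; -0.0127 -0.024 0 0 0 5.15; -0.015 -0.0227 0 0 0 5.15; -0.017 -0.0213 0 0 0 5.15; -0.0186 -0.02 0 0 0 5.15"
}}

```text
t: 5.93
tool_pos: [555.8, 105.6, 169.3]
tool_rot: [0.384, 0.923, -0.0, -0.001]
ft_force: [0.5, -0.3, -0.9]
finger_gap: 23.5
```

Call:
{"fn": "send_rows", "kwargs": {
  "targets": "-0.02 -0.018 0 0 0 5.15; -0.022 -0.016 0 0 0 5.15; -0.023 -0.014 0 0 0 5.15; -0.0244 -0.012 0 0 0 5.15; -0.0254 -0.0097 0 0 0 5.15; -0.026 -0.0074 0 0 0 5.15; -0.0267 -0.005 0 0 0 5.15; -0.027 -0.0026 0 0 0 5.15"
}}

```text
t: 6.6
tool_pos: [569.2, -110.5, 169.3]
tool_rot: [0.684, 0.729, -0.0, -0.001]
ft_force: [0.4, -0.3, -1.6]
finger_gap: 24.0
```

Call:
{"fn": "send_rows", "kwargs": {
  "targets": "0 0 0 0 0 0; 0 0 0 0 0 0"
}}

```text
t: 6.77
tool_pos: [569.3, -110.5, 169.3]
tool_rot: [0.683, 0.73, -0.0, -0.001]
ft_force: [-0.2, 0.6, -1.4]
finger_gap: 23.7
```

Run:
```python
from workcell import sense, grab_frame
import cv2,numpy as np
for n in("wrist","scene","top"):
    f=grab_frame(n); cv2.imwrite(f"pics/{n}4.png",f["color"][:,:,::-1]); np.savez(f"pics/{n}4.npz",**f)
s=sense();print(s['t'],s['q'],s['tool_pos'],s['tool_rot'],s['ft_force'],s['moment'],s['finger_gap'])
```

```text
6.9167 [-3.14398963e-01  4.51337347e-01 -1.40064852e-01  9.80840978e-01
  2.66779945e-04  1.18618460e+00] [ 569.52093581 -108.45721688  169.99063377] [ 6.81852112e-01  7.31489683e-01 -1.84527507e-04 -7.12100276e-04] [ 0.24695667  0.48370363 -1.84020488] [ 0.04584604 -0.01036604  0.0129154 ] 23.486003593547515
```

View pics/wrist4.png

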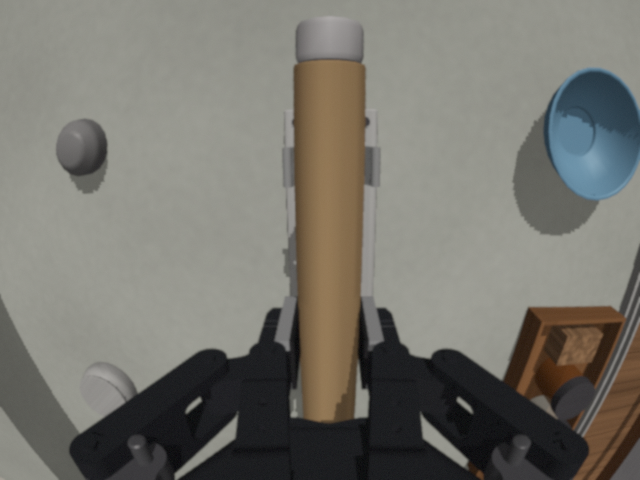

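View pics/scene4.png

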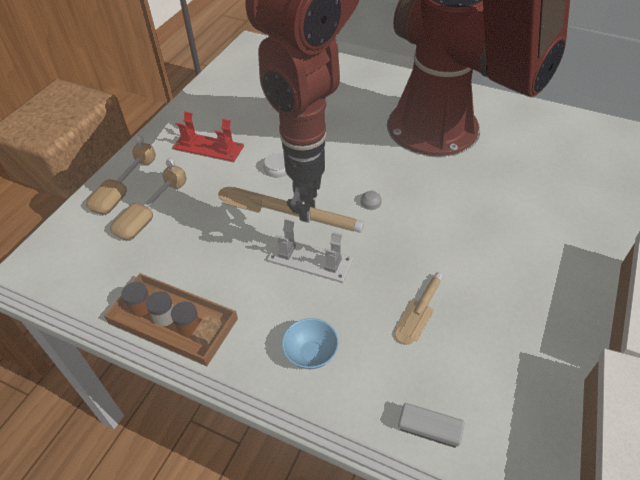

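Run:
```python
from h import *
f=load("wrist4"); c=f["color"][90:300,260:410]
cv2.imwrite("pics/c5.png",cv2.resize(c,None,fx=5,fy=2.85,interpolation=cv2.INTER_CUBIC)[:,:,::-1])
P=castw(f,[[330,17],[330,60]],157); print(P.round(1))
```

```text
[[562.6   9.5 157. ]
 [563.7  -6.6 157. ]]
```

View pics/c5.png

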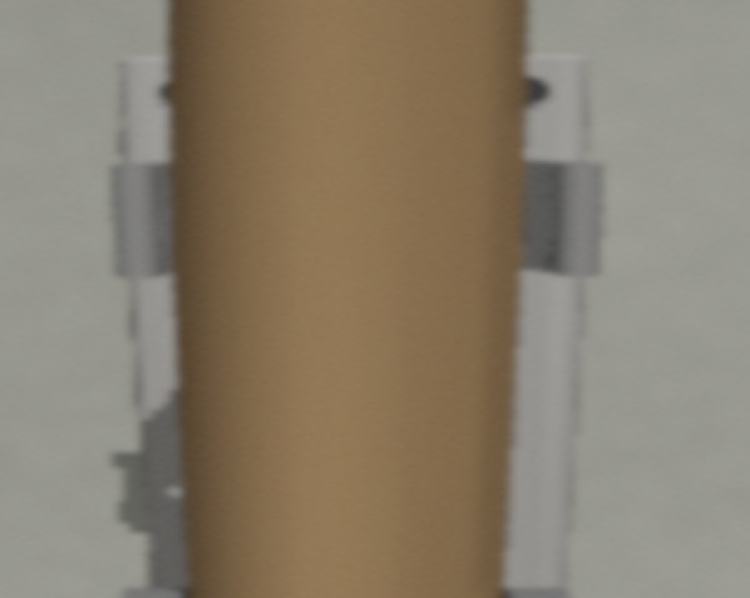

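Run:
```python
from h import *
f=load("wrist4")
P=castw(f,[[282.4,167],[380.4,167],[331.4,147.2],[331.4,186.5]],88); print(P.round(1),P[:2].mean(0),np.linalg.norm(P[0]-P[1]),np.linalg.norm(P[2]-P[3]))
B=castw(f,[[284.2,110],[377.5,110],[287,220],[375,220],[373.8,285]],10); print(B.round(1),B[:2].mean(0),B[2:4].mean(0),np.linalg.norm(B[0]-B[1]))
d=B[4]-B[1];print("yaw",np.degrees(np.arctan2(d[1],d[0])))
d=B[3]-B[1];print("yaw",np.degrees(np.arctan2(d[1],d[0])))
# handle axis yaw
hsv=cv2.cvtColor(f["color"],cv2.COLOR_RGB2HSV)
for r in (80,140,220,280):
    xs=[x for x in range(280,385) if hsv[r,x,1]>70]; e=castw(f,[[xs[0]-.5,r],[xs[-1]+.5,r]],157); print(r,xs[0],xs[-1],e.mean(0).round(1))
```

```text
[[541.3 -54.8  88. ]
 [594.5 -51.1  88. ]
 [567.1 -42.4  88. ]
 [568.6 -63.9  88. ]] [567.89813314 -52.92780242  88.        ] 53.344007803965475 21.59378198041308
[[ 531.4  -21.7   10. ]
 [ 600.2  -16.9   10. ]
 [ 537.4 -106.2   10. ]
 [ 606.  -101.6   10. ]
 [ 611.1 -157.2   10. ]] [565.76246643 -19.31859957  10.        ] [ 571.72242054 -103.89194398   10.        ] 68.97631539644516
yaw -85.52867528012965
yaw -86.05337788491192
80 294 364 [563.8 -13.7 157. ]
140 295 363 [565.3 -35.1 157. ]
220 296 361 [567.1 -64.4 157. ]
280 298 360 [568.9 -88.5 157. ]
```

Call:
{"fn": "send_rows", "kwargs": {
  "targets": "-0.001 0.001 0.012 0 0 0; -0.001 0.0005 0.018 0 0 0; 0 0 0.018 0 0 0; 0 0 0.014 0 0 0; 0 0 0.008 0 0 0; 0 0 0 0 0 0; 0 0 0 0 0 0"
}}

```text
t: 7.5
tool_pos: [571.6, -110.6, 100.7]
tool_rot: [0.682, 0.731, -0.0, -0.0]
ft_force: [0.5, -0.3, -1.6]
finger_gap: 23.7
```

Run:
```python
from workcell import sense, grab_frame
from h import *
for n in("wrist","scene"):
    f=grab_frame(n); cv2.imwrite(f"pics/{n}5.png",f["color"][:,:,::-1]); np.savez(f"pics/{n}5.npz",**f)
c=f["color"][170:300,200:400]; cv2.imwrite("pics/s5c.png",cv2.resize(c,None,fx=4,fy=4,interpolation=cv2.INTER_CUBIC)[:,:,::-1])
s=sense();print(s['t'],s['tool_pos'],s['ft_force'],s['moment'],s['finger_gap'])
```

```text
7.6 [ 572.25963957 -111.13705445  101.63488129] [ 0.48747098 -0.0082394  -1.28709396] [-0.02413123 -0.00545419  0.02230151] 23.93299073849616
```

View pics/wrist5.png

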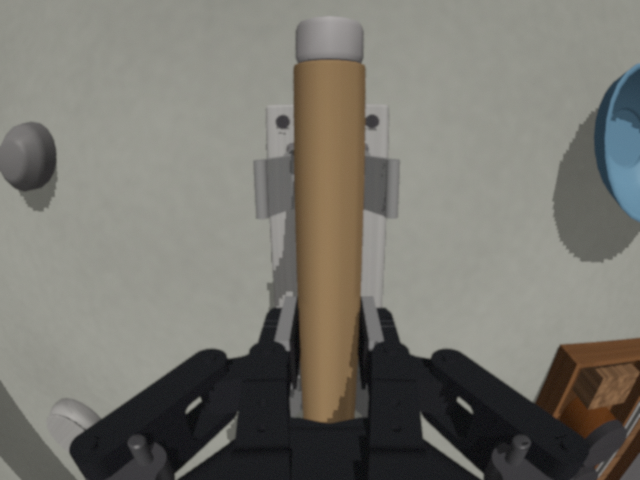

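View pics/s5c.png

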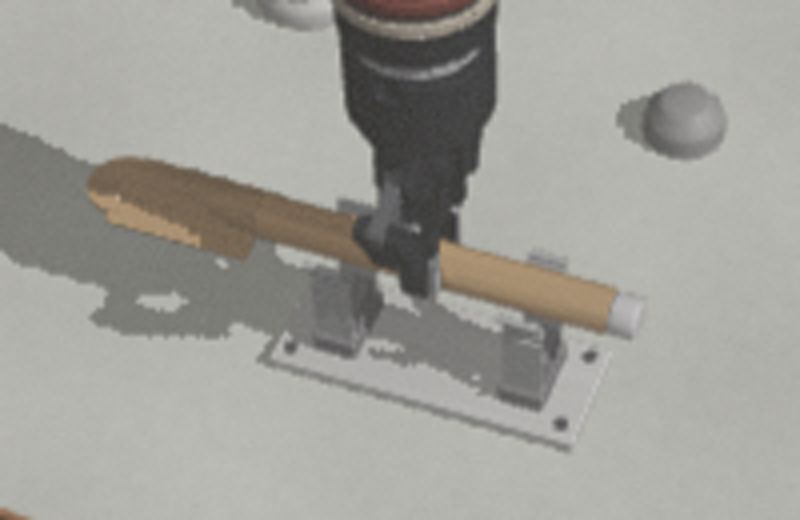

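Call:
{"fn": "send_rows", "kwargs": {
  "targets": "0 -0.001 0.003 0 0 0; 0 0 0.003 0 0 0; 0 0 0.003 0 0 0; 0 0 0.003 0 0 0; 0 0 0 0 0 0"
}}

```text
t: 8.02
tool_pos: [571.4, -111.7, 89.6]
tool_rot: [0.682, 0.731, 0.0, 0.001]
ft_force: [-0.8, -0.5, 7.3]
finger_gap: 23.7
```

Call:
{"fn": "send_rows", "kwargs": {
  "targets": "0 0 0.003 0 0 0; 0 0 0.003 0 0 0; 0 0 0 0 0 0"
}}

```text
t: 8.27
tool_pos: [571.6, -112.0, 84.1]
tool_rot: [0.682, 0.731, 0.0, 0.001]
ft_force: [-3.2, -1.1, 11.0]
finger_gap: 24.0
```

Call:
{"fn": "send_rows", "kwargs": {
  "targets": "0 0 0.003 0 0 0; 0 0 0.003 0 0 0; 0 0 0 0 0 0"
}}

```text
t: 8.52
tool_pos: [571.1, -111.8, 77.1]
tool_rot: [0.682, 0.731, 0.0, 0.001]
ft_force: [0.2, -1.1, 2.3]
finger_gap: 23.8
```

Call:
{"fn": "send_rows", "kwargs": {
  "targets": "0 0 0.003 0 0 0; 0 0 0.002 0 0 0; 0 0 0 0 0 0"
}}

```text
t: 8.77
tool_pos: [570.9, -111.3, 71.0]
tool_rot: [0.682, 0.731, 0.0, 0.0]
ft_force: [3.4, -0.3, -6.7]
finger_gap: 23.8
```

Run:
```python
from workcell import sense, grab_frame
from h import *
for n in("wrist","scene"):
    f=grab_frame(n); cv2.imwrite(f"pics/{n}6.png",f["color"][:,:,::-1]); np.savez(f"pics/{n}6.npz",**f)
c=f["color"][170:300,200:400]; cv2.imwrite("pics/s6c.png",cv2.resize(c,None,fx=4,fy=4,interpolation=cv2.INTER_CUBIC)[:,:,::-1])
s=sense();print(s['t'],s['tool_pos'],s['ft_force'],s['moment'],s['finger_gap'])
```

```text
8.8667 [ 570.81033991 -111.30971404   71.05988055] [ 4.47075444 -0.40291798 -9.72370503] [-0.16959787 -0.91945064  0.15573605] 23.58878772842421
```

View pics/wrist6.png

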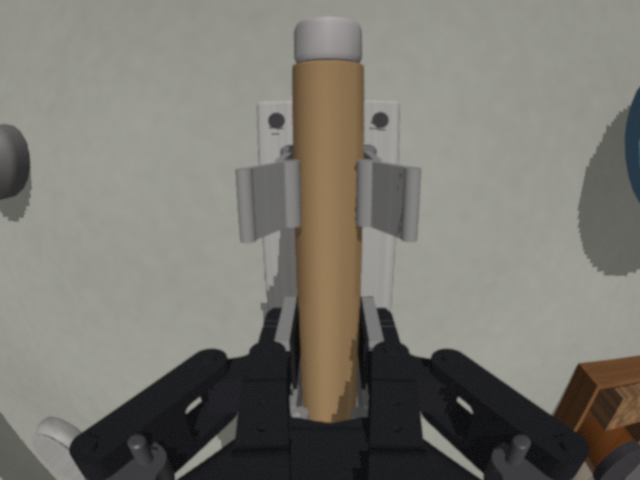

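View pics/s6c.png

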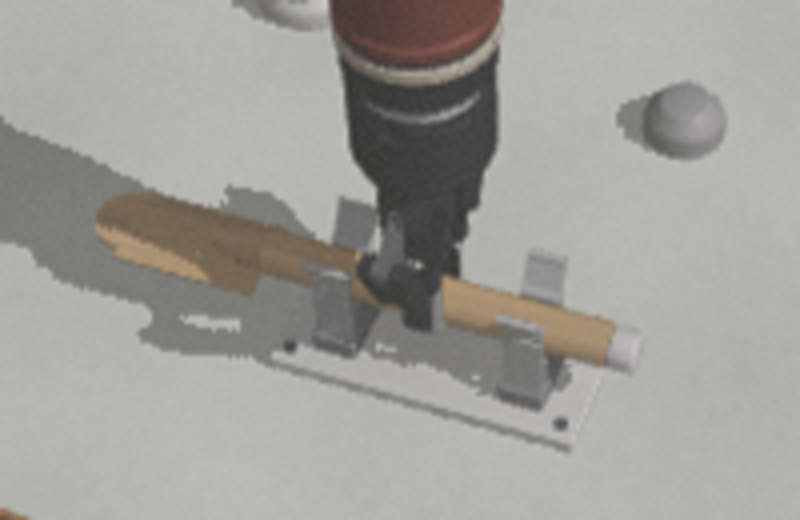

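Call:
{"fn": "send_rows", "kwargs": {
  "targets": "0 0 0.001 0 0 0; 0 0 0.001 0 0 0; 0 0 0 0 0 0"
}}

```text
t: 9.12
tool_pos: [570.6, -111.2, 70.1]
tool_rot: [0.682, 0.731, 0.0, -0.0]
ft_force: [-0.3, 0.2, 1.9]
finger_gap: 23.8
```

Call:
{"fn": "send_rows", "kwargs": {
  "targets": "0 0 0.001 0 0 0; 0 0 0 0 0 0; 0 0 0 0 0 0"
}}

```text
t: 9.37
tool_pos: [570.6, -111.2, 70.0]
tool_rot: [0.682, 0.731, 0.0, 0.0]
ft_force: [-2.3, 1.0, 12.9]
finger_gap: 23.9
```

Call:
{"fn": "send_rows", "kwargs": {
  "targets": "0 0 0.001 0 0 0; 0 0 0 0 0 0"
}}

```text
t: 9.53
tool_pos: [570.7, -111.3, 69.9]
tool_rot: [0.682, 0.731, 0.0, 0.0]
ft_force: [-6.6, 2.4, 23.8]
finger_gap: 23.7
```

Call:
{"fn": "send_rows", "kwargs": {
  "targets": "0 0 -0.001 0 0 0; 0 0 -0.001 0 0 0; 0 0 0 0 0 0; 0 0 0 0 0 0; 0 0 0 0 0 0; 0 0 0 0 0 0; 0 0 0 0 0 0; 0 0 0 0 0 0",
  "gripper": 1
}}

```text
t: 10.2
tool_pos: [570.6, -111.4, 69.6]
tool_rot: [0.682, 0.731, -0.0, -0.0]
ft_force: [-0.3, -0.5, 0.1]
finger_gap: 85.7
```

Call:
{"fn": "send_rows", "kwargs": {
  "targets": "0 0 -0.01 0 0 0; 0 0 -0.02 0 0 0; 0 0 -0.03 0 0 0; 0 0 -0.03 0 0 0; 0 0 -0.03 0 0 0; 0 0 -0.03 0 0 0; 0 0 -0.02 0 0 0; 0 0 0 0 0 0"
}}

```text
t: 10.87
tool_pos: [572.7, -112.0, 245.2]
tool_rot: [0.682, 0.731, 0.002, 0.003]
ft_force: [0.7, -0.1, -0.4]
finger_gap: 85.2
```

Run:
```python
from workcell import sense, grab_frame
from h import *
for n in("wrist","scene"):
    f=grab_frame(n); cv2.imwrite(f"pics/{n}7.png",f["color"][:,:,::-1]); np.savez(f"pics/{n}7.npz",**f)
c=f["color"][170:300,200:400]; cv2.imwrite("pics/s7c.png",cv2.resize(c,None,fx=4,fy=4,interpolation=cv2.INTER_CUBIC)[:,:,::-1])
s=sense();print(s['t'],s['tool_pos'],s['ft_force'],s['moment'],s['finger_gap'])
```

```text
10.9667 [ 571.06209678 -111.46211086  240.98760847] [-0.81053062  0.04445064 -0.39185316] [-0.01898962  0.02981736 -0.01129338] 85.53177734072713
```

View pics/wrist7.png

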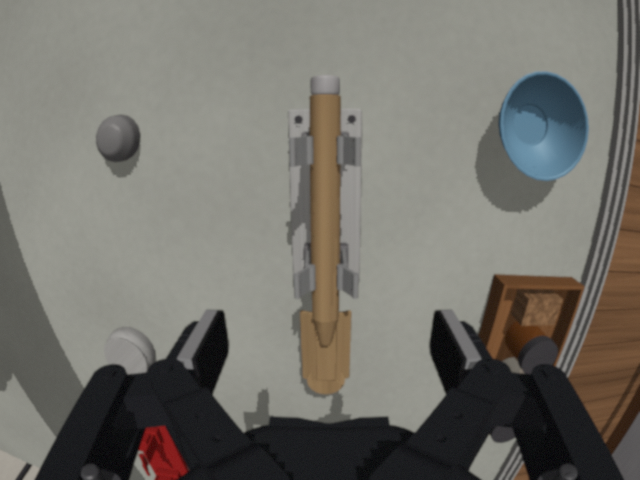

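View pics/s7c.png

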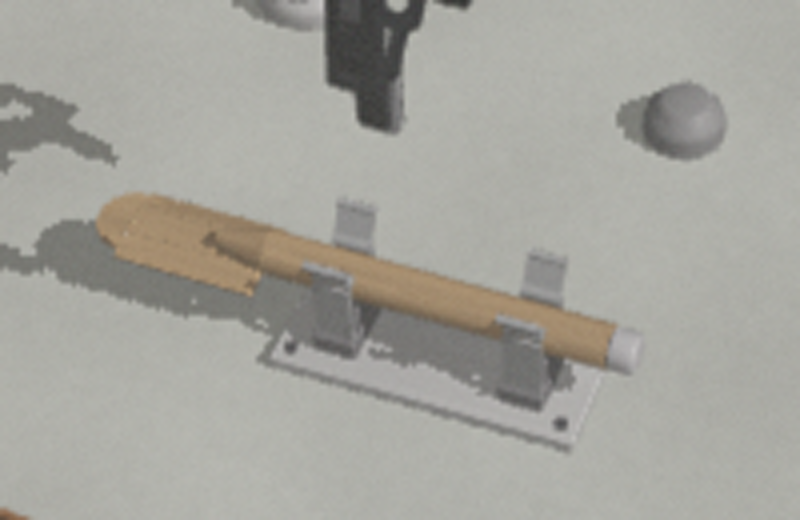

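View pics/scene7.png

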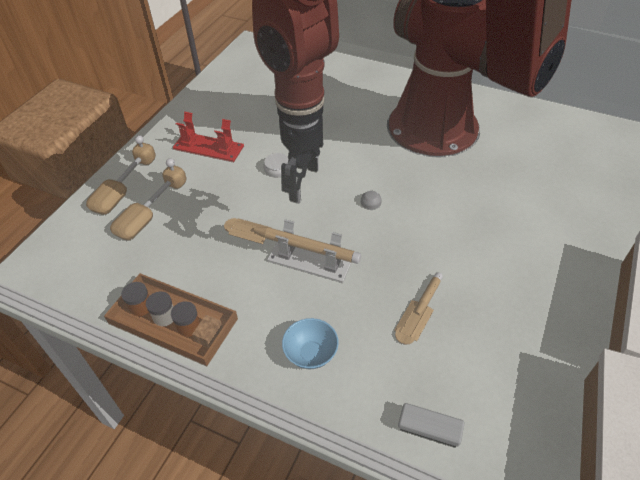

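Run:
```python
from h import *
f=load("wrist7")
H=castw(f,[[325,76],[325,95]],57); F=castw(f,[[325,137],[325,165]],88); print(H.round(1),"mid y:",H[:,1]-[116,100],F.round(1))
# pair centres in wrist view: outer edges at z=88
print(castw(f,[[290,151],[361,151],[294,280],[358,280]],88).round(1))
c=f["color"][60:400,270:380]; cv2.imwrite("pics/c7.png",cv2.resize(c,None,fx=1.75*2,fy=1.75,interpolation=cv2.INTER_CUBIC)[:,:,::-1])
# two-view: cap end centre ray & blade-junction
g=load("scene7")
def ray(f,px,w):
    a=(castw if w else cast)(f,[px],0.)[0]; o=f["T"][:3,3]; return o,(a-o)/np.linalg.norm(a-o)
def tri(a,b):
    (o1,d1),(o2,d2)=a,b; s,t=np.linalg.lstsq(np.c_[d1,-d2],o2-o1,rcond=None)[0]; p,q=o1+s*d1,o2+t*d2; return ((p+q)/2).round(1),np.linalg.norm(p-q).round(1)
print(tri(ray(f,(325,95),1),ray(g,(200+610/4,170+343/4),0)))
print(tri(ray(f,(325,322),1),ray(g,(200+264/4,170+247/4),0)))
```

```text
[[564.1   6.9  57. ]
 [565.2  -8.9  57. ]] mid y: [-109.06745132 -108.89912849] [[567.5 -42.2  88. ]
 [568.9 -63.2  88. ]]
[[ 542.3  -54.2   88. ]
 [ 594.8  -50.7   88. ]
 [ 549.8 -158.1   88. ]
 [ 602.2 -154.6   88. ]]
(array([564.8,  -8.2,  61. ]), np.float64(2.0))
(array([ 579. , -209.3,   62.7]), np.float64(3.7))
```

View pics/c7.png

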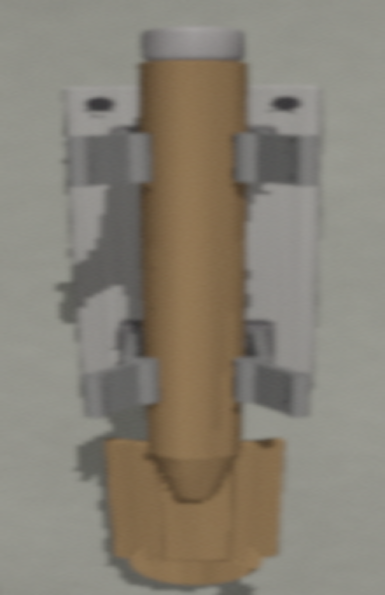

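```bash
python3 -c "
from workcell import finish_job;print(finish_job())"
```

```text
the job is handed in; nothing more can be done
None
```

The long shoehorn is in the grey clip rack, released, with its blade toward -y and both pairs of spring fingers closed over the handle. I handed the job in at about 11 s of the 35 s allowed.

- **Press:** The force peaked at about 11 N in the readings, then turned to a pull of about 10 N as the fingers snapped over. The handle then stopped with the TCP at 70 mm, as predicted for home, and held there while I pressed up to 24 N.
- **Position:** In the last wrist picture the handle's middle is at y ≈ -109 mm, against about -108 mm for the seat. Both finger pairs are around it.
- **Height, which disagreed:** A rough two-camera check put the handle ends at 61 and 63 mm, where 57 mm was expected. The handle is level within 2 mm. I put the offset down to calibration and hand-picked pixels, because the rays missed each other by 2 to 4 mm and the handle stopped firmly at the predicted height.
- **Grip:** The finger opening read about 24 mm on the 26 mm handle throughout. The wrist pictures showed no slip.
- **Everything else:** By eye, the short shoehorn, key bowl and red rack look unmoved. The gripper was about 170 mm above the home position at hand-in, touching nothing.

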